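# Scoop two brass nuts from under the potting-bench shelf onto the scale

## Robot

A 6-joint arm with a two-finger parallel gripper is mounted at the origin on the work surface. World frame = base frame: x ahead of the robot, y to its left, z up, the work surface at z = 0. Lengths are in m, angles in degrees, forces in N, time in s.
With the tool pointing down it reaches from about 0.275 to 0.775 m from the base axis. Payload 14.6 kg.
Tool frame: the origin (TCP) lies midway between the tips of the shut fingers; the grasp point (between the pads) lies bot.grip_point_offset behind it (bot.grip_point_offset is the distance from the TCP to the grasp point, in m); z points along the fingers, y is the line along which they close (so a half turn about z gives the same grasp; the last joint's range is limited). The gripper opens to 85 mm and grips with 20 to 120 N. Pads are 22 mm wide; open, the fingers measure 114 mm over their backs; the gripper's body (76 mm by 85 mm) begins 54 mm behind the grasp point. The pads swing forward as they close: fully open they stand 13 mm farther back than shut.
Start: joints at [60.602, 15.075, -2.767, 72.158, 0, 81.102], TCP at [0.184, 0.492, 0.231] pointing down, gripper open.
Joint ranges: [-151.79, 151.79], [-50.71, 97.33], [-67.44, 78.34], [-121.81, 120.89], [-77.56, 73.72], [-180, 180]. Speed limits (degrees/s): [108.29, 108.29, 147.25, 159.86, 180, 180].

## Interface

Orientations are given as [roll, pitch, yaw] about the fixed x, y, z axes, in that order (R = Rz(yaw) Ry(pitch) Rx(roll)).
In Python, from cell import status, eyes, order, bot gives the robot as it stands.
- The arm moves only by the shell command python3 -m handwheel 'ROWS'. ROWS is a JSON object of lists of equal length, an entry for each row: "dp": the shift along the tool's x, y, z each as a share of 0.4 m, from -1 to 1, a list of three; "dr": the turn, a rotation vector about the tool's x, y, z each as a share of pi rad, from -1 to 1, a list of three; "gripper": the opening, from 0 (shut) to 1 (fully open). A call has 1 to 10 rows; each row shifts and turns the commanded pose from where the row before left it, along the tool's axes as they then stand; what a row does not reach is not made up. A row lasts 1/12 s, in which the tool goes at most 41.7 mm and 7.16 degrees, less where a joint would pass 70% of its speed; a pose out of reach is approached as far as the arm can. A call with a number of a shift or a turn outside -1 to 1 is refused whole. A call with a gripper value outside its range is refused whole. The fingers move at their own pace and stop on an object; the grip force is fixed at half the most. Time passes only in rows, so rows that do not move let the fingers close. It gives the time, the measured TCP pose, the force, the opening and the grip force at its end, in the units of the state.
- status.get_state(): the state, without advancing time (a new reading comes with each control period).
- eyes.grab_frame(name): name is "scene" or "top" or "wrist"; returns a dict with "color" (400x640x3 uint8, blue, green, red), "K" (3x3 intrinsics, pixels), "D" ([k1, k2, p1, p2, k3] as OpenCV has them; the pictures are not rectified), "R" (3x3) and "t" (3): a world point X has camera coordinates R X + t; the wrist camera has in their place "T_tool_cam" (4x4, takes a point from camera to tool coordinates, whose origin is the TCP and whose axes are the flange's). Camera axes: x right, y down, z forward; pixel columns grow to the right and rows downward; lengths in m; the calibration is good to about 2 mm. A picture is of the moment at which its call begins: read the wrist's pose just before it. There is no depth.
- order.sign_off(): hands the job in; it is judged then, once.
The state is a dict: "t": time; "qpos": joint angles; "dq": joint speeds; "joint_torque": joint torques, N m; "ee_pos": TCP position; "eef_rot": TCP orientation; "contact_force": force on the tool from outside, world axes, zero at the start; "wrist_torque": the same for the moment, N m; "grip_width": finger opening in m; "gripper_force": force on a finger pad.
Only numpy, scipy, OpenCV 4.12 (cv2) and the standard library are available. Lean on these libraries where they do the work, as an engineer would, in place of code of your own. Each camera call takes 0.05 s, during which the arm holds its last target. There are 200 camera calls.

## Task

Two brass hose nuts have dropped under the low slatted shelf. Slide the flat scoop in under the shelf's lip and run it gently up to the stop behind the nuts so that both ride onto the blade while still under there, then draw them out and set the scoop down flat in the middle of the bench scale's platform with both nuts still lying in its pan, and let go. Do not touch the nuts with the gripper, do not ram the shelf or its stop, and leave the pots and the other things where they are.

Things in the scene. Friction and masses are not known exactly. Their poses are not given: they have to be found in the camera images.
- scoop_grip (a point): Middle of the scoop's handle (the place to grip), 28 mm above the underside. The handle is an upright wooden bar 16 mm wide across the scoop, 80 mm long (scoop x from -52 to +28 mm), rising from the underside to 50 mm above it. Axes as scoop. Held here, the nose-heavy scoop may sag nose-down by up to about 0.1 rad.
- scoop: Flat aluminium scoop, wooden handle, about 0.23 kg, loose, starts flat on the bench. Origin under the middle of the handle, level with the underside; +x to the blade's front edge, z up. Pan from x = 113 mm (rear wall, 24 mm high) to the front edge at x = 205 mm; 112 mm wide inside, 116 outside; side walls 16 mm high end at x = 192 mm. It balances about 75 mm ahead of the origin.
- scoop_edge (a point): Middle of the blade's thin front edge, on the underside (scoop x = 205 mm). The pan floor is 2.5 mm thick and its last 20 mm are bevelled to this edge. A nut lies in the pan when its origin is at scoop x between 113 and 197 mm, between the side walls, resting on floor or bevel. A flat neck 18 mm wide, up to 12 mm high, joins handle and pan.
- shelf_lip (a point): The same point as shelf. Behind it a straight fixed stop bar, 24 mm high, parallel to the lip, closes the space. Its face is 85 to 160 mm in from the lip, differently each time; it is not tracked and must be felt for: the pushing force rises sharply when the blade's edge meets it. Over 35 N between scoop and shelf or stop counts as ramming.
- nut_a: Brass hexagonal hose nut, 31 mm across corners, 12 mm high, about 45 g, lying flat on the bench under the shelf. Origin at the centre of its underside. It slides ahead of the scoop until it meets the stop, then rides up the bevel onto the blade (well under 14 N), if the blade is kept flat down on the bench.
- nut_b: A second nut just like nut_a, lying 34 to 50 mm from it along the lip and up to 25 mm deeper or shallower.
- shelf: Low slatted shelf fixed to the bench. Origin on the bench below the middle of the lip's front face; x runs along the lip, +y points straight in under the shelf. 360 mm along the lip, 210 mm deep, top at 70 mm. The lip hangs down to 40 mm above the bench: the opening is 40 mm high and 330 mm wide between the corner legs.
- scale: Bench scale, fixed. Origin on the bench below the middle of the platform. The flat steel platform is 210 mm (x) by 230 mm (y), its top 40 mm above the bench. A low display box, 26 mm high, stands on its +x side.
- scale_plate (a point): Middle of the scale's platform, on its top surface.
- scoop_mid (a point): Middle of the scoop's 257 mm length, on the underside (scoop x = 77 mm). It belongs over the middle of the platform, within 50 mm; the ends may overhang.
- pot_left: Empty black plastic pot, 90 mm across, 75 mm high, standing on the rear of the shelf; bystander. Origin at the centre of its underside.
- pot_right: Empty black plastic pot, 100 mm across, 85 mm high, standing on the rear of the shelf; bystander. Origin at the centre of its underside.
- pot_foot: Terracotta pot foot, a block 30 x 45 x 22 mm, lying under the shelf at the end nearest the shelf's -x leg; bystander. Origin at the centre of its underside.
- saucer: Terracotta saucer, 100 mm across, 20 mm high; bystander.
- jar: White plastic jar with a black cap, 60 mm across, 90 mm high; bystander.
- trowel: Small flat hand trowel lying on the bench behind the shelf; bystander.
- spare_pot: Empty terracotta pot, 100 mm across, 85 mm high, standing between the robot and the scale; bystander.

How it is judged (in metres and radians):
On the way, in this order (a step that is already met when the one before it is completed fails the run):
1. both nuts lie on the scoop's blade while still under the shelf (x of nut_a in the frame of scoop between 0.113 and 0.197 m and y of nut_a in the frame of scoop between -0.057 and 0.057 m and z of nut_a in the frame of scoop between -0.002 and 0.02 m and x of nut_b in the frame of scoop between 0.113 and 0.197 m and y of nut_b in the frame of scoop between -0.057 and 0.057 m and z of nut_b in the frame of scoop between -0.002 and 0.02 m and y of each of nut_a, nut_b in the frame of shelf above 0 m), for 0.2 s.
2. the scoop has been drawn out clear of the lip with both nuts in its pan (x of nut_a in the frame of scoop between 0.113 and 0.197 m and y of nut_a in the frame of scoop between -0.057 and 0.057 m and z of nut_a in the frame of scoop between -0.002 and 0.02 m and x of nut_b in the frame of scoop between 0.113 and 0.197 m and y of nut_b in the frame of scoop between -0.057 and 0.057 m and z of nut_b in the frame of scoop between -0.002 and 0.02 m and y of each of nut_a, nut_b in the frame of shelf below -0.03 m), for 0.2 s.
At the end, for the whole second after the job is handed in: The scoop rests flat (within 0.06 rad) on the scale's platform, the middle of its length within 50 mm of the platform's middle, both nuts lie in its pan (origin between rear wall and 8 mm behind the front edge, between the side walls) and everything is at rest (x of nut_a in the frame of scoop between 0.113 and 0.197 m and y of nut_a in the frame of scoop between -0.057 and 0.057 m and z of nut_a in the frame of scoop between -0.002 and 0.02 m and x of nut_b in the frame of scoop between 0.113 and 0.197 m and y of nut_b in the frame of scoop between -0.057 and 0.057 m and z of nut_b in the frame of scoop between -0.002 and 0.02 m and horizontal distance between scoop_mid and scale_plate below 0.05 m and z of scoop in the frame of scale between 0.035 and 0.046 m and angle between scoop's own z axis and vertical below 0.06 rad and linear speed of each of scoop, nut_a, nut_b below 0.02 m/s); the robot touches nothing.
It fails at once if the gripper touches a nut (contact force between the fingers and nut_a above 0.5 N or contact force between the fingers and nut_b above 0.5 N).
It fails at once if the scoop rams the shelf or its stop with more than 35 N (contact force between scoop and shelf above 35 N).
It fails at once if a bystander is moved by more than 25 mm (distance of any of pot_left, pot_right, pot_foot, saucer, jar, trowel, spare_pot from where it was at the start of the episode above 0.025 m).
It fails at once if a pot or jar is tipped over (angle between any of pot_left, pot_right, jar, spare_pot's own z axis and vertical above 0.5 rad).
It also fails if it takes over 61 s, if anything falls off the work surface, if the arm or the gripper's body presses on something with over 40 N, if the wrist force passes 120 N, or if a joint passes its speed limit or range.

## Working session

There is one attempt and no reset: what is moved stays moved. The work goes in short steps, Python scripts to look and compute and a shell command to move; the robot and the scene stay as the last step left them, time stands still between calls to the robot, and variables do not carry over. Pictures are saved under pics/ and viewed, at most 10 in all, crops included, and the job is handed in when it is done.

```bash
mkdir -p pics; ls; python3 - <<'E'
from cell import status,eyes,order,bot
import cv2,pickle
s=status.get_state();print(s,bot.grip_point_offset)
for n in("scene","top"):
    f=eyes.grab_frame(n);cv2.imwrite(f'pics/{n}0.png',f['color']);pickle.dump(f,open(f'{n}.pkl','wb'));print(n,f['K'],f['D'],f['R'],f['t'])
f=eyes.grab_frame("wrist");print(f['T_tool_cam'],f['K'])
E
```

```text
pics
{'t': 0.0, 'qpos': array([ 6.06027580e+01,  1.50983364e+01, -2.80567497e+00,  7.21587731e+01,
       -6.46395227e-04,  8.11028153e+01]), 'dq': array([-0.02972858, -0.02392231, -0.00678969, -0.02836549, -0.1042416 ,
        0.07483671]), 'joint_torque': array([-2.36542328e-03, -6.37627387e+01,  3.84564793e+01,  1.37771046e-02,
       -9.99401504e-05,  1.90606579e-05]), 'ee_pos': array([0.18371361, 0.49149261, 0.23081736]), 'eef_rot': array([-1.79937871e+02, -9.07173382e-03,  1.59499938e+02]), 'contact_force': array([-0.76501958,  0.79236604,  0.25622391]), 'wrist_torque': array([ 0.04858278, -0.03063592, -0.03195245]), 'gripper_force': 0.0, 'grip_width': 0.08554344883163162} 0.0187
scene [[403.73436555   0.         329.28167153]
 [  0.         403.73436555 200.84699822]
 [  0.           0.           1.        ]] [-0.00949601  0.          0.          0.          0.        ] [[-0.76825914  0.63990089  0.01745665]
 [ 0.45845365  0.5690382  -0.68265348]
 [-0.44676407 -0.51645172 -0.7305337 ]] [ 0.39876162 -0.21973434  1.24221047]
top [[375.25938617   0.         321.14813106]
 [  0.         375.25938617 197.95513842]
 [  0.           0.           1.        ]] [-0.0151297  0.         0.         0.         0.       ] [[ 0.02372574 -0.99958876 -0.01610615]
 [-0.99901628 -0.02310226 -0.0378517 ]
 [ 0.03746404  0.01698837 -0.99915356]] [0.03395453 0.54070624 1.14729811]
[[ 5.18731758e-04 -9.57652941e-01 -2.87924600e-01  7.30261561e-02]
 [ 9.99999490e-01  7.46367817e-04 -6.80837421e-04  3.17990982e-04]
 [ 8.66903613e-04 -2.87924100e-01  9.57652840e-01 -1.41482608e-01]
 [ 0.00000000e+00  0.00000000e+00  0.00000000e+00  1.00000000e+00]] [[321.14826835   0.         317.25867009]
 [  0.         321.14826835 200.88696722]
 [  0.           0.           1.        ]]
```

View pics/scene0.png

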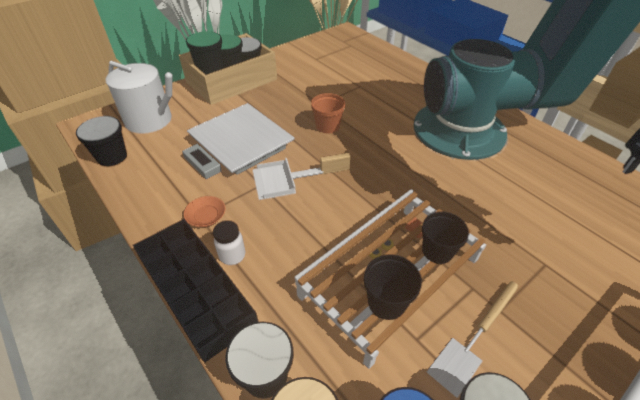

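View pics/top0.png

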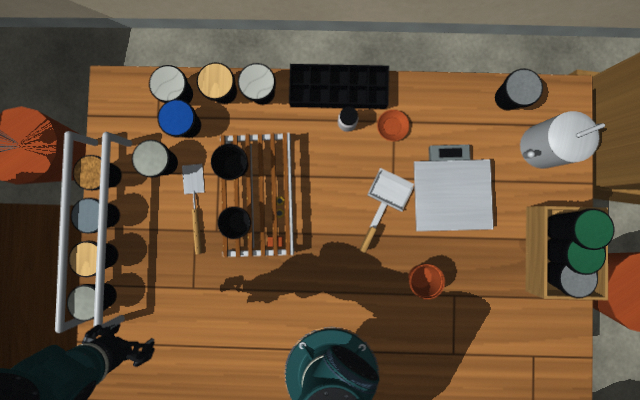

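The scene view shows the scoop at about (290,178), the scale at (240,137) and the shelf lip running from (300,277) to (412,197). In the top view the lip is at column ~291 and rows 133–255, the scoop runs from (368,245) to (398,182), and the scale is at (454,195). I'll enlarge these areas.

```bash
python3 - <<'E'
import cv2,numpy as np
t=cv2.imread('pics/top0.png');s=cv2.imread('pics/scene0.png')
def c(im,x,y,w,h,k): return cv2.resize(im[y:y+h,x:x+w],None,fx=k,fy=k,interpolation=cv2.INTER_CUBIC)
a=c(t,215,125,100,140,4)  # 400x560
b=c(t,350,160,80,100,5) # 400x500
o=np.zeros((560,800,3),np.uint8);o[:560,:400]=a;o[:500,400:]=b
cv2.imwrite('pics/c1.png',cv2.convertScaleAbs(o,alpha=1.4,beta=10))
d=c(s,290,185,200,150,4);cv2.imwrite('pics/c2.png',cv2.convertScaleAbs(d,alpha=1.6,beta=10))
E
```

```text
(no output)
```

View pics/c1.png

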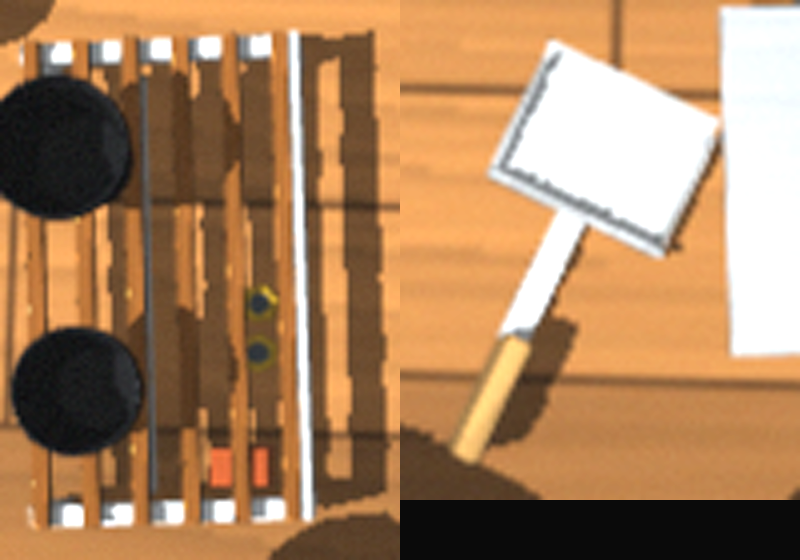

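View pics/c2.png

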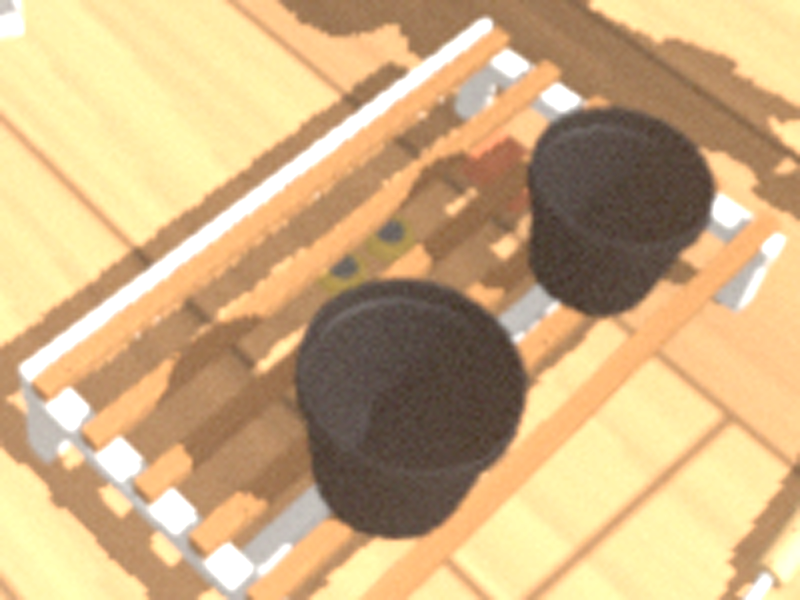

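The c1 crop shows the nuts at crop (262,302) and (259,352), a grey stop bar at column ~148, and the lip's front edge from (299,31) to (313,518). On the right are the scoop's pan corners and its handle. In c2 the nuts are at (345,272) and (391,237).

```bash
cat > h.py <<'E'
import cv2,numpy as np,pickle
def px(n,u,v,z,f=None):
    f=f or pickle.load(open(n+'.pkl','rb'))
    p=cv2.undistortPoints(np.array([[[u,v]]],float),np.array(f['K']),np.array(f['D']))[0,0]
    R=np.array(f['R']);t=np.array(f['t']);c=-R.T@t;d=R.T@np.array([*p,1]);return c+d*(z-c[2])/d[2]
E
python3 - <<'E'
from h import *
np.set_printoptions(precision=4,suppress=True)
L=lambda u,v,z:px('top',215+u/4,125+v/4,z)
S=lambda u,v,z:px('top',350+(u-400)/5,160+v/5,z)
C=lambda u,v,z:px('scene',290+u/4,185+v/4,z)
l1,l2=L(299,31,.07),L(313,518,.07)
print('lip',l1,l2,np.linalg.norm(l1-l2),'scene',C(488,18,.07),C(22,368,.07))
print('nuts',L(262,302,.012),L(259,352,.012),C(345,270,.008),C(391,235,.008))
print('stop',L(145,80,.024),L(155,485,.024))
print('foot',L(240,467,.022))
for n,a in dict(fl=(553,42,0),fr=(718,122,0),rl=(492,168,.024),rr=(665,248,.024),hend=(465,460,.05),hfront=(520,340,.05)).items():print(n,S(*a))
for u,v in((415,160),(491,158),(493,229),(417,231)):print('scale',px('top',u,v,.04))
print('spare',px('top',427,278,.085))
E
```

```text
lip [0.7279 0.1428 0.07  ] [0.3708 0.123  0.07  ] 0.35773114878847456 scene [0.3687 0.1256 0.07  ] [0.7281 0.1457 0.07  ]
nuts [0.5289 0.1718 0.012 ] [0.4904 0.1731 0.012 ] [0.5275 0.1754 0.008 ] [0.4897 0.1745 0.008 ]
stop [0.6973 0.2653 0.024 ] [0.3874 0.2481 0.024 ]
foot [0.4025 0.1839 0.022 ]
fl [ 0.6366 -0.1363  0.    ]
fr [ 0.589  -0.2395  0.    ]
rl [ 0.5559 -0.0972  0.024 ]
rr [ 0.5096 -0.203   0.024 ]
hend [ 0.3811 -0.0817  0.05  ]
hfront [ 0.4528 -0.1129  0.05  ]
scale [ 0.6595 -0.2336  0.04  ]
scale [ 0.6707 -0.4617  0.04  ]
scale [ 0.4578 -0.469   0.04  ]
scale [ 0.4465 -0.2426  0.04  ]
spare [ 0.3152 -0.2624  0.085 ]
```

```bash
python3 -m handwheel '{"dp":[[-0.0606,-0.0655,0],[-0.0606,-0.0655,0],[-0.0606,-0.0655,0],[-0.0606,-0.0655,0],[-0.0606,-0.0655,0],[-0.0606,-0.0655,0],[-0.0606,-0.0655,0],[-0.0606,-0.0655,0],[-0.0606,-0.0655,0]],"dr":[[0,0,0],[0,0,0],[0,0,0],[0,0,0],[0,0,0],[0,0,0],[0,0,0],[0,0,0],[0,0,0]],"gripper":[1,1,1,1,1,1,1,1,1]}'
python3 -m handwheel '{"dp":[[-0.0606,-0.0655,0],[-0.0606,-0.0655,0],[-0.0606,-0.0655,0],[-0.0606,-0.0655,0],[-0.0606,-0.0655,0],[-0.0606,-0.0655,0],[-0.0606,-0.0655,0],[-0.0606,-0.0655,0],[-0.0606,-0.0655,0]],"dr":[[0,0,0],[0,0,0],[0,0,0],[0,0,0],[0,0,0],[0,0,0],[0,0,0],[0,0,0],[0,0,0]],"gripper":[1,1,1,1,1,1,1,1,1]}'
python3 -m handwheel '{"dp":[[0,0,0.063],[0,0,0.063],[0,0,0.063],[0,0,0.063],[0,0,0],[0,0,0]],"dr":[[0,0,0.0117],[0,0,0.0117],[0,0,0],[0,0,0],[0,0,0],[0,0,0]],"gripper":[1,1,1,1,1,1]}'
python3 - <<'E'
from cell import status,eyes
import cv2,pickle
s=status.get_state();print(s['ee_pos'],s['eef_rot'],s['contact_force'])
f=eyes.grab_frame('wrist');cv2.imwrite('pics/w1.png',f['color']);pickle.dump((s,f),open('w1.pkl','wb'))
E
```

```text
t: 0.9
ee_pos: [0.3056, 0.1929, 0.2313]
eef_rot: [180.0, 0.0, 159.5]
contact_force: [1.4, 1.2, 0.2]
grip_width: 0.0855
gripper_force: 0.0
t: 1.65
ee_pos: [0.4275, -0.1047, 0.2312]
eef_rot: [180.0, -0.0, 159.5]
contact_force: [0.6, 1.1, -0.6]
grip_width: 0.0854
gripper_force: 0.0
t: 2.15
ee_pos: [0.4267, -0.1025, 0.1303]
eef_rot: [-180.0, -0.1, 155.3]
contact_force: [-0.9, -0.5, 0.5]
grip_width: 0.0857
gripper_force: 0.0
[ 0.42673047 -0.10250598  0.13031419] [-1.79995788e+02 -1.28835306e-01  1.55290639e+02] [-0.89871092 -0.47028154  0.54855916]
```

View pics/w1.png

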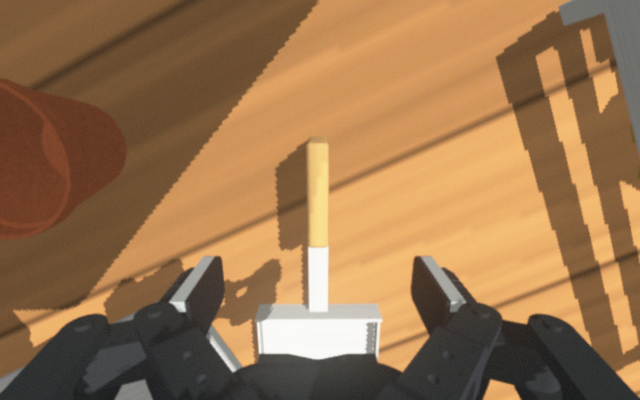

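The handle runs straight down the image from (318,142) to (318,247), aligned with the tool. I'll convert that to tool coordinates.

```bash
python3 - <<'E'
import pickle,cv2,numpy as np
from scipy.spatial.transform import Rotation as Ro
s,f=pickle.load(open('w1.pkl','rb'))
T=np.array(f['T_tool_cam']);W=np.eye(4);W[:3,:3]=Ro.from_euler('xyz',s['eef_rot'],degrees=True).as_matrix();W[:3,3]=s['ee_pos'];M=W@T
for u,v in((318,144),(318,247),(308,200),(328,200)):
    p=cv2.undistortPoints(np.array([[[u,v]]],float),f['K'],np.array(f['D']))[0,0]
    d=M[:3,:3]@[*p,1];c=M[:3,3];X=c+d*(.05-c[2])/d[2];print(X.round(4),(np.linalg.inv(W)@[*X,1]).round(4))
E
```

```text
[ 0.3841 -0.0822  0.05  ] [4.70e-02 7.00e-04 8.04e-02 1.00e+00]
[ 0.4541 -0.1143  0.05  ] [-2.99e-02  8.00e-04  8.02e-02  1.00e+00]
[ 0.4175 -0.1054  0.05  ] [ 0.007  -0.0065  0.0803  1.    ]
[ 0.4235 -0.0923  0.05  ] [0.007  0.0079 0.0803 1.    ]
```

```bash
python3 -m handwheel '{"dp":[[-0.033,0.002,0.06],[0,0,0.06],[0,0,0.06],[0,0,0.06],[0,0,0.06],[0,0,0],[0,0,0]],"dr":[[0,0,0],[0,0,0],[0,0,0],[0,0,0],[0,0,0],[0,0,0],[0,0,0]],"gripper":[1,1,1,1,1,1,1]}'
python3 -m handwheel '{"dp":[[0,0,0],[0,0,0],[0,0,0],[0,0,0],[0,0,0],[0,0,0],[0,0,0],[0,0,0],[0,0,0],[0,0,0]],"dr":[[0,0,0],[0,0,0],[0,0,0],[0,0,0],[0,0,0],[0,0,0],[0,0,0],[0,0,0],[0,0,0],[0,0,0]],"gripper":[0,0,0,0,0,0,0,0,0,0]}'
```

```text
t: 2.78
ee_pos: [0.4401, -0.1077, 0.0114]
eef_rot: [-180.0, -0.0, 155.3]
contact_force: [0.5, 0.2, -0.4]
grip_width: 0.0855
gripper_force: 0.0
t: 3.62
ee_pos: [0.4399, -0.1077, 0.011]
eef_rot: [-180.0, 0.0, 155.3]
contact_force: [-1.6, 0.2, 10.7]
grip_width: 0.0154
gripper_force: 58.9
```

```bash
python3 -m handwheel '{"dp":[[0,0,-0.03],[0,0,-0.05],[0,0,-0.05],[0,0,0],[0,0,0],[0,0,0],[0,0,0],[0,0,0],[0,0,0],[0,0,0]],"dr":[[0,0,0],[0,0,0],[0,0,0],[0,0,-0.015],[0,0,-0.03],[0,0,-0.036],[0,0,-0.036],[0,0,-0.036],[0,0,-0.036],[0,0,-0.036]],"gripper":[0,0,0,0,0,0,0,0,0,0]}'
python3 -m handwheel '{"dp":[[0,0,0],[0,0,0],[0,0,0],[0,0,0],[0,0,0],[0,0,0],[0,0,0],[0,0,0],[0,0,0],[0,0,0]],"dr":[[0,0,-0.036],[0,0,-0.036],[0,0,-0.036],[0,0,-0.036],[0,0,-0.036],[0,0,-0.036],[0,0,-0.036],[0,0,-0.036],[0,0,-0.036],[0,0,-0.036]],"gripper":[0,0,0,0,0,0,0,0,0,0]}'
python3 -m handwheel '{"dp":[[0,0,0],[0,0,0],[0.0045,-0.055,0],[0.0045,-0.055,0],[0.0045,-0.055,0],[0.0045,-0.055,0],[0,0,0],[0,0,0]],"dr":[[0,0,-0.036],[0,0,-0.034],[0,0,0],[0,0,0],[0,0,0],[0,0,0],[0,0,0],[0,0,0]],"gripper":[0,0,0,0,0,0,0,0]}'
python3 - <<'E'
from cell import status,eyes
import cv2,pickle,numpy as np
s=status.get_state();print(s['ee_pos'],s['eef_rot'],s['contact_force'],s['grip_width'])
f=eyes.grab_frame('scene');g=eyes.grab_frame('top')
c=lambda im,x,y,w,h,k:cv2.resize(im[y:y+h,x:x+w],None,fx=k,fy=k,interpolation=cv2.INTER_CUBIC)
o=np.hstack([c(f['color'],250,80,200,280,2),c(g['color'],260,120,114,160,3.5)[:560]]);cv2.imwrite('pics/p2.png',o);print(o.shape)
E
```

```text
t: 4.45
ee_pos: [0.4394, -0.1075, 0.0624]
eef_rot: [180.0, -0.0, -163.9]
contact_force: [-0.2, 0.3, -2.6]
grip_width: 0.0154
gripper_force: 59.1
t: 5.28
ee_pos: [0.4395, -0.1075, 0.0624]
eef_rot: [180.0, -0.0, -99.1]
contact_force: [0.3, 0.1, -2.5]
grip_width: 0.0157
gripper_force: 59.1
t: 5.95
ee_pos: [0.5284, -0.1098, 0.062]
eef_rot: [180.0, 0.0, -86.8]
contact_force: [-0.7, -0.4, -2.5]
grip_width: 0.0154
gripper_force: 59.4
[ 0.52840503 -0.10978895  0.06201812] [ 1.79959791e+02  8.44395529e-03 -8.67796718e+01] [-0.67663933 -0.40288043 -2.50791603] 0.015408947789956244
(560, 799, 3)
```

View pics/p2.png

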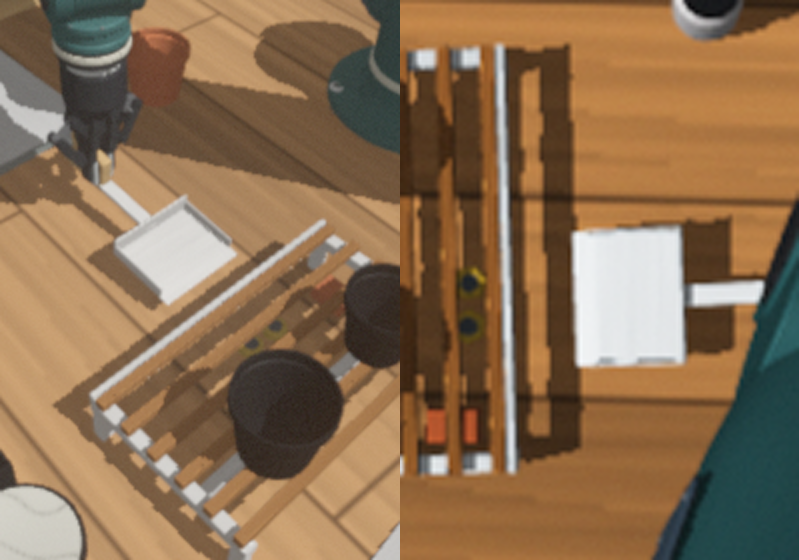

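The right-hand crop shows the scoop square to the lip and in line with the nuts. Next I lower it flat.

```bash
python3 -m handwheel '{"dp":[[0,0,0.04],[0,0,0.03],[0,0,0.02],[0,0,0.015],[0,0,0.01],[0,0,0.008],[0,0,0.004],[0,0,0.002],[0,0,0]],"dr":[[0,0,0],[0,0,0],[0,0,0],[0,0,0],[0,0,0],[0,0,0],[0,0,0],[0,0,0],[0,0,0]],"gripper":[0,0,0,0,0,0,0,0,0]}'
python3 - <<'E'
from cell import status
s=status.get_state();print(s['wrist_torque'],s['contact_force'])
E
```

```text
t: 6.8
ee_pos: [0.5281, -0.1099, 0.0112]
eef_rot: [-180.0, -0.0, -86.8]
contact_force: [-0.9, -1.6, 2.4]
grip_width: 0.0153
gripper_force: 60.1
[0.34279993 0.16146938 0.07087907] [-0.8510504  -1.64933519  2.44324331]
```

```bash
python3 -m handwheel '{"dp":[[0,0,0.0025],[-0.01,0,0],[-0.02,0,0],[-0.025,0,0],[-0.025,0,0],[-0.025,0,0],[-0.025,0,0],[-0.02,0,0],[-0.01,0,0],[-0.01,0,0]],"dr":[[0,0,0],[0,0,0],[0,0,0],[0,0,0],[0,0,0],[0,0,0],[0,0,0],[0,0,0],[0,0,0],[0,0,0]],"gripper":[0,0,0,0,0,0,0,0,0,0]}'
python3 -m handwheel '{"dp":[[-0.01,0,0],[-0.01,0,0],[-0.01,0,0],[-0.01,0,0],[-0.01,0,0],[-0.01,0,0],[-0.01,0,0],[-0.01,0,0],[-0.01,0,0],[-0.01,0,0]],"dr":[[0,0,0],[0,0,0],[0,0,0],[0,0,0],[0,0,0],[0,0,0],[0,0,0],[0,0,0],[0,0,0],[0,0,0]],"gripper":[0,0,0,0,0,0,0,0,0,0]}'
```

```text
t: 7.63
ee_pos: [0.5256, -0.0427, 0.0111]
eef_rot: [-179.8, -0.2, -86.8]
contact_force: [0.2, -9.1, 11.4]
grip_width: 0.0152
gripper_force: 61.5
t: 8.47
ee_pos: [0.5234, -0.003, 0.0111]
eef_rot: [-179.8, -0.2, -86.8]
contact_force: [1.0, -9.2, 12.8]
grip_width: 0.0152
gripper_force: 61.5
```

```bash
python3 -m handwheel '{"dp":[[-0.008,0,0],[-0.008,0,0],[-0.008,0,0],[-0.008,0,0],[-0.006,0,0],[-0.005,0,0],[-0.005,0,0],[-0.005,0,0]],"dr":[[0,0,0],[0,0,0],[0,0,0],[0,0,0],[0,0,0],[0,0,0],[0,0,0],[0,0,0]],"gripper":[0,0,0,0,0,0,0,0]}'
python3 -m handwheel '{"dp":[[-0.005,0,0],[-0.005,0,0],[-0.005,0,0],[-0.005,0,0],[-0.005,0,0]],"dr":[[0,0,0],[0,0,0],[0,0,0],[0,0,0],[0,0,0]],"gripper":[0,0,0,0,0]}'
```

```text
t: 9.13
ee_pos: [0.5222, 0.0181, 0.0111]
eef_rot: [-179.8, -0.2, -86.8]
contact_force: [0.8, -9.8, 12.4]
grip_width: 0.0153
gripper_force: 61.5
t: 9.55
ee_pos: [0.5217, 0.0281, 0.0111]
eef_rot: [-179.8, -0.2, -86.8]
contact_force: [0.9, -10.4, 13.2]
grip_width: 0.0151
gripper_force: 61.6
```

```bash
for i in 1; do python3 -m handwheel '{"dp":[[-0.005,0,0],[-0.005,0,0],[-0.005,0,0]],"dr":[[0,0,0],[0,0,0],[0,0,0]],"gripper":[0,0,0]}'; done
python3 -m handwheel '{"dp":[[-0.005,0,0],[-0.005,0,0],[-0.005,0,0]],"dr":[[0,0,0],[0,0,0],[0,0,0]],"gripper":[0,0,0]}' | grep -E 'ee_pos|contact'
```

```text
t: 9.8
ee_pos: [0.5213, 0.0341, 0.0111]
eef_rot: [-179.8, -0.2, -86.8]
contact_force: [0.8, -10.4, 12.6]
grip_width: 0.0152
gripper_force: 61.6
ee_pos: [0.521, 0.0401, 0.0111]
contact_force: [0.8, -10.0, 12.8]
```

```bash
python3 -m handwheel '{"dp":[[-0.004,0,0],[-0.004,0,0],[-0.004,0,0]],"dr":[[0,0,0],[0,0,0],[0,0,0]],"gripper":[0,0,0]}' | grep -E 'ee_pos|contact'
python3 - <<'E'
from cell import eyes
import cv2,numpy as np
f=eyes.grab_frame('scene');g=eyes.grab_frame('top')
c=lambda im,x,y,w,h,k:cv2.resize(im[y:y+h,x:x+w],None,fx=k,fy=k,interpolation=cv2.INTER_CUBIC)
o=np.hstack([c(f['color'],310,180,133,180,3)[:540],c(g['color'],220,130,100,135,4)]);cv2.imwrite('pics/p3.png',cv2.convertScaleAbs(o,alpha=1.6,beta=10));print(o.shape)
E
```

```text
ee_pos: [0.5207, 0.0448, 0.0111]
contact_force: [0.8, -10.5, 12.5]
(540, 799, 3)
```

View pics/p3.png

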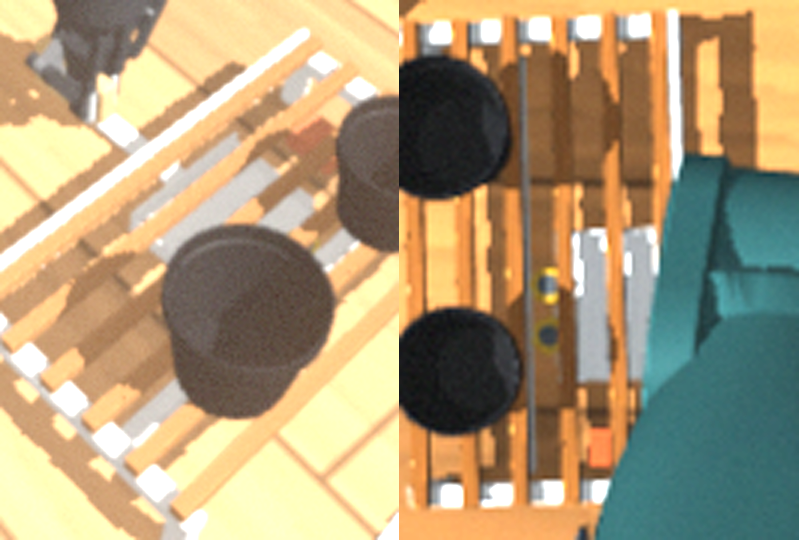

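The right-hand crop shows the nuts at (548,285) and (548,335), side by side ahead of the blade and almost at the stop line (column ~527). I'll go on slowly.

```bash
python3 -m handwheel '{"dp":[[-0.004,0,0],[-0.004,0,0],[-0.004,0,0]],"dr":[[0,0,0],[0,0,0],[0,0,0]],"gripper":[0,0,0]}' | grep -E 'ee_pos|contact'
python3 -m handwheel '{"dp":[[-0.004,0,0],[-0.004,0,0],[-0.004,0,0]],"dr":[[0,0,0],[0,0,0],[0,0,0]],"gripper":[0,0,0]}' | grep -E 'ee_pos|contact'
python3 -m handwheel '{"dp":[[-0.004,0,0],[-0.004,0,0]],"dr":[[0,0,0],[0,0,0]],"gripper":[0,0]}' | grep -E 'ee_pos|contact'
```

```text
ee_pos: [0.5205, 0.0496, 0.0111]
contact_force: [0.9, -11.2, 13.7]
ee_pos: [0.5202, 0.0545, 0.0111]
contact_force: [1.1, -10.2, 12.3]
ee_pos: [0.5201, 0.0577, 0.0111]
contact_force: [0.5, -11.6, 13.5]
```

```bash
python3 -m handwheel '{"dp":[[-0.004,0,0],[-0.004,0,0]],"dr":[[0,0,0],[0,0,0]],"gripper":[0,0]}' | grep -E 'ee_pos|contact'
python3 -m handwheel '{"dp":[[-0.004,0,0],[-0.004,0,0]],"dr":[[0,0,0],[0,0,0]],"gripper":[0,0]}' | grep -E 'ee_pos|contact'
python3 - <<'E'
from cell import eyes
import cv2
g=eyes.grab_frame('top')['color'][180:240,235:315]
cv2.imwrite('pics/p4.png',cv2.convertScaleAbs(cv2.resize(g,None,fx=8,fy=8,interpolation=cv2.INTER_CUBIC),alpha=1.8,beta=15))
E
```

```text
ee_pos: [0.5198, 0.0608, 0.0111]
contact_force: [0.3, -11.9, 13.0]
ee_pos: [0.5197, 0.0639, 0.0111]
contact_force: [0.6, -21.3, 13.4]
```

View pics/p4.png

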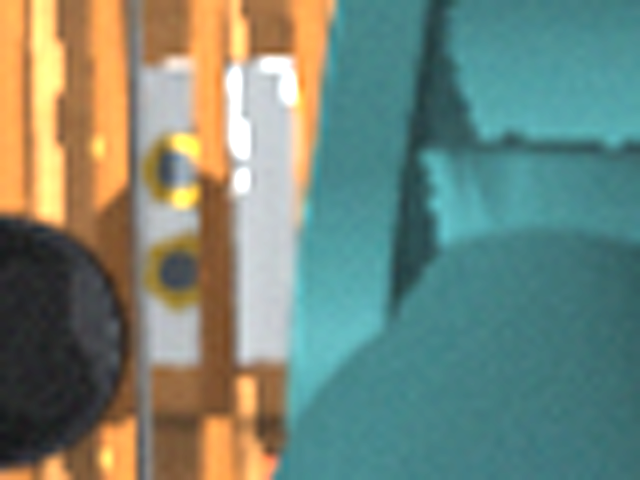

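The close view shows the blade up against the stop (column ~137) with both nuts on it, at (175,170) and (180,268). The push force has risen sharply to 21 N, so it has met the stop. I'll hold briefly, then draw out gently.

```bash
python3 -m handwheel '{"dp":[[0,0,0],[0,0,0],[0,0,0],[0.001,0,0],[0.002,0,0],[0.003,0,0],[0.004,0,0],[0.005,0,0],[0.006,0,0],[0.007,0,0]],"dr":[[0,0,0],[0,0,0],[0,0,0],[0,0,0],[0,0,0],[0,0,0],[0,0,0],[0,0,0],[0,0,0],[0,0,0]],"gripper":[0,0,0,0,0,0,0,0,0,0]}'
for i in 1; do python3 -m handwheel '{"dp":[[0.008,0,0],[0.009,0,0],[0.01,0,0],[0.011,0,0],[0.012,0,0],[0.013,0,0],[0.014,0,0],[0.015,0,0],[0.016,0,0],[0.016,0,0]],"dr":[[0,0,0],[0,0,0],[0,0,0],[0,0,0],[0,0,0],[0,0,0],[0,0,0],[0,0,0],[0,0,0],[0,0,0]],"gripper":[0,0,0,0,0,0,0,0,0,0]}'; done
python3 -m handwheel '{"dp":[[0.017,0,0],[0.018,0,0],[0.018,0,0],[0.019,0,0],[0.02,0,0],[0.02,0,0],[0.021,0,0],[0.021,0,0],[0.021,0,0],[0.021,0,0]],"dr":[[0,0,0],[0,0,0],[0,0,0],[0,0,0],[0,0,0],[0,0,0],[0,0,0],[0,0,0],[0,0,0],[0,0,0]],"gripper":[0,0,0,0,0,0,0,0,0,0]}'
python3 -m handwheel '{"dp":[[0.02,0,0],[0.018,0,0],[0.015,0,0],[0.012,0,0],[0.009,0,0],[0.006,0,0],[0.004,0,0],[0.002,0,0],[0,0,0],[0,0,0]],"dr":[[0,0,0],[0,0,0],[0,0,0],[0,0,0],[0,0,0],[0,0,0],[0,0,0],[0,0,0],[0,0,0],[0,0,0]],"gripper":[0,0,0,0,0,0,0,0,0,0]}'
python3 - <<'E'
from cell import eyes
import cv2,pickle
f=eyes.grab_frame('scene');pickle.dump(f,open('s5.pkl','wb'))
cv2.imwrite('pics/p5.png',cv2.resize(f['color'][100:300,230:450],None,fx=3,fy=3,interpolation=cv2.INTER_CUBIC))
E
```

```text
t: 12.28
ee_pos: [0.5199, 0.0553, 0.011]
eef_rot: [-179.8, 0.2, -86.8]
contact_force: [-0.1, 11.2, 16.0]
grip_width: 0.0157
gripper_force: 61.9
t: 13.12
ee_pos: [0.5227, 0.0055, 0.0111]
eef_rot: [-179.8, 0.2, -86.8]
contact_force: [0.4, 12.3, 16.9]
grip_width: 0.0156
gripper_force: 62.0
t: 13.95
ee_pos: [0.5269, -0.0728, 0.0111]
eef_rot: [-179.8, 0.2, -86.8]
contact_force: [-0.4, 13.2, 17.8]
grip_width: 0.0153
gripper_force: 62.3
t: 14.78
ee_pos: [0.5287, -0.107, 0.0111]
eef_rot: [-179.9, 0.1, -86.8]
contact_force: [-0.2, 11.4, 18.0]
grip_width: 0.0155
gripper_force: 62.5
```

View pics/p5.png

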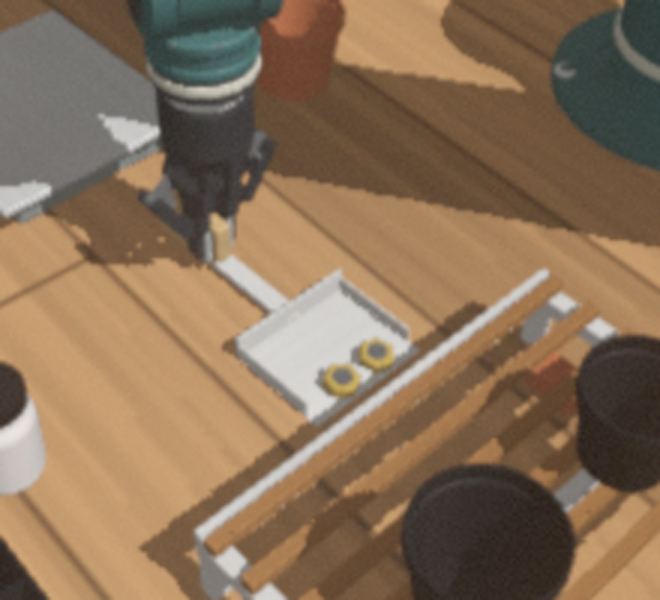

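Both nuts are in the pan, at crop (343,378) and (376,353), and clear of the lip. I'll lift slowly with a gentle nose-up tilt.

```bash
python3 -m handwheel '{"dp":[[0,0,-0.003],[0,0,-0.005],[0,0,-0.006],[0,0,-0.006],[0,0,-0.006],[0,0,-0.006],[0,0,-0.006],[0,0,-0.006],[0,0,-0.006],[0,0,-0.006]],"dr":[[0,0,0],[0,-0.004,0],[0,-0.005,0],[0,-0.005,0],[0,-0.005,0],[0,-0.005,0],[0,-0.005,0],[0,-0.005,0],[0,-0.005,0],[0,-0.005,0]],"gripper":[0,0,0,0,0,0,0,0,0,0]}'
python3 -m handwheel '{"dp":[[0,0,-0.01],[0,0,-0.015],[0,0,-0.02],[0,0,-0.025],[0,0,-0.025],[0,0,-0.025],[0,0,-0.02],[0,0,-0.015],[0,0,-0.01],[0,0,0]],"dr":[[0,0,0],[0,0,0],[0,0,0],[0,0,0],[0,0,0],[0,0,0],[0,0,0],[0,0,0],[0,0,0],[0,0,0]],"gripper":[0,0,0,0,0,0,0,0,0,0]}'
python3 - <<'E'
from cell import eyes,status
import cv2,pickle,numpy as np
from scipy.spatial.transform import Rotation as Ro
s=status.get_state();R=Ro.from_euler('xyz',s['eef_rot'],degrees=True).as_matrix();print(R.round(4),s['ee_pos'],s['eef_rot'])
f=eyes.grab_frame('scene')
cv2.imwrite('pics/p6.png',cv2.resize(f['color'][60:260,230:450],None,fx=3,fy=3,interpolation=cv2.INTER_CUBIC))
E
```

```text
t: 15.67
ee_pos: [0.528, -0.1097, 0.0325]
eef_rot: [-180.0, 8.0, -86.8]
contact_force: [0.0, -0.1, -3.5]
grip_width: 0.0153
gripper_force: 59.3
t: 16.5
ee_pos: [0.5288, -0.1188, 0.0984]
eef_rot: [-179.9, 7.9, -86.8]
contact_force: [0.5, -0.3, -3.4]
grip_width: 0.0153
gripper_force: 59.3
[[ 5.520e-02 -9.985e-01 -6.700e-03]
 [-9.890e-01 -5.560e-02  1.371e-01]
 [-1.373e-01 -9.000e-04 -9.905e-01]] [ 0.52877217 -0.11882098  0.09836833] [-179.94673569    7.88898663  -86.80561615]
```

View pics/p6.png

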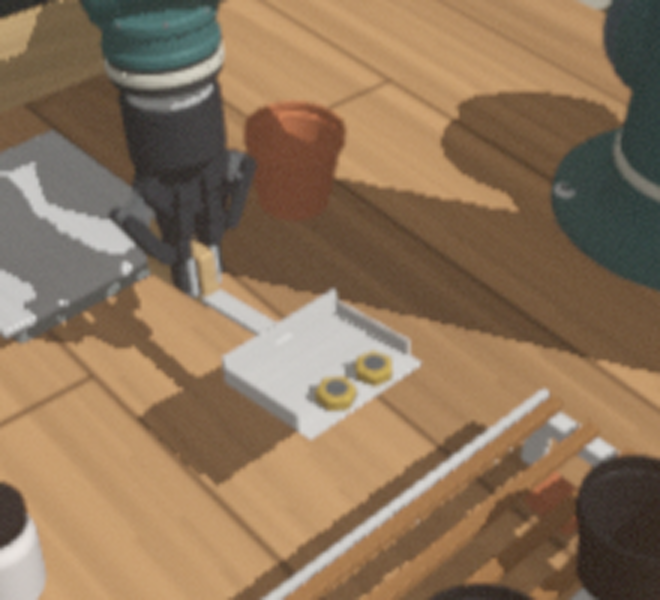

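```bash
python3 -m handwheel '{"dp":[[0.005,-0.0003,-0.0007],[0.01,-0.0005,-0.0014],[0.015,-0.0008,-0.0021],[0.02,-0.0011,-0.0028],[0.025,-0.0014,-0.0035],[0.03,-0.0017,-0.0041],[0.035,-0.0019,-0.0048],[0.04,-0.0022,-0.0055],[0.045,-0.0025,-0.0062],[0.05,-0.0027,-0.0069]],"dr":[[0,0,0],[0,0,0],[0,0,0],[0,0,0],[0,0,0],[0,0,0],[0,0,0],[0,0,0],[0,0,0],[0,0,0]],"gripper":[0,0,0,0,0,0,0,0,0,0]}'
python3 -m handwheel '{"dp":[[0.05,-0.0027,-0.0069],[0.05,-0.0027,-0.0069],[0.05,-0.0027,-0.0069],[0.05,-0.0027,-0.0069],[0.05,-0.0027,-0.0069],[0.045,-0.0025,-0.0062],[0.04,-0.0022,-0.0055],[0.035,-0.0019,-0.0048],[0.03,-0.0017,-0.0041],[0.025,-0.0014,-0.0035]],"dr":[[0,0,0],[0,0,0],[0,0,0],[0,0,0],[0,0,0],[0,0,0],[0,0,0],[0,0,0],[0,0,0],[0,0,0]],"gripper":[0,0,0,0,0,0,0,0,0,0]}'
python3 -m handwheel '{"dp":[[0.02,-0.0011,-0.0028],[0.015,-0.0008,-0.0021],[0.01,-0.0005,-0.0014],[0.005,-0.0003,-0.0007],[0,0,0],[0,0,0]],"dr":[[0,0,0],[0,0,0],[0,0,0],[0,0,0],[0,0,0],[0,0,0]],"gripper":[0,0,0,0,0,0]}'
```

```text
t: 17.38
ee_pos: [0.5407, -0.2311, 0.0975]
eef_rot: [-180.0, 7.9, -86.8]
contact_force: [0.9, 0.3, -3.4]
grip_width: 0.0154
gripper_force: 59.3
t: 18.22
ee_pos: [0.559, -0.4025, 0.0968]
eef_rot: [180.0, 7.9, -86.9]
contact_force: [0.6, -0.4, -3.3]
grip_width: 0.0153
gripper_force: 59.3
t: 18.72
ee_pos: [0.5617, -0.4198, 0.0973]
eef_rot: [180.0, 7.9, -86.8]
contact_force: [0.4, 0.4, -2.6]
grip_width: 0.0154
gripper_force: 59.3
```

```bash
python3 -m handwheel '{"dp":[[0,0,0.004],[0,0,0.007],[0,0,0.008],[0,0,0.008],[0,0,0.008],[0,0,0.008],[0,0,0.008],[0,0,0.008],[0,0,0.006],[0,0,0.005]],"dr":[[0,0.0044,0],[0,0.0044,0],[0,0.0044,0],[0,0.0044,0],[0,0.0044,0],[0,0.0044,0],[0,0.0044,0],[0,0.0044,0],[0,0.0044,0],[0,0.0042,0]],"gripper":[0,0,0,0,0,0,0,0,0,0]}'
python3 -m handwheel '{"dp":[[0,0,0.005],[0,0,0.005],[0,0,0.005],[0,0,0.005],[0,0,0.004],[0,0,0.003],[0,0,0.003],[0,0,0.002],[0,0,0],[0,0,0]],"dr":[[0,0,0],[0,0,0],[0,0,0],[0,0,0],[0,0,0],[0,0,0],[0,0,0],[0,0,0],[0,0,0],[0,0,0]],"gripper":[0,0,0,0,0,0,0,0,0,0]}'
```

```text
t: 19.55
ee_pos: [0.5615, -0.4179, 0.0691]
eef_rot: [180.0, -0.0, -86.8]
contact_force: [0.1, 0.3, -3.3]
grip_width: 0.0157
gripper_force: 59.3
t: 20.38
ee_pos: [0.5616, -0.418, 0.0566]
eef_rot: [-180.0, 0.0, -86.8]
contact_force: [-0.0, -1.2, -3.5]
grip_width: 0.0154
gripper_force: 59.3
```

Not touching yet; on down to about 0.051.

```bash
python3 -m handwheel '{"dp":[[0,0,0.002],[0,0,0.003],[0,0,0.003],[0,0,0.002],[0,0,0.0015],[0,0,0.001],[0,0,0]],"dr":[[0,0,0],[0,0,0],[0,0,0],[0,0,0],[0,0,0],[0,0,0],[0,0,0]],"gripper":[0,0,0,0,0,0,0]}'
```

```text
t: 20.97
ee_pos: [0.5616, -0.418, 0.0516]
eef_rot: [-180.0, 0.0, -86.8]
contact_force: [0.4, -0.6, -2.2]
grip_width: 0.0159
gripper_force: 59.6
```

```bash
python3 -m handwheel '{"dp":[[0,0,0.001],[0,0,0.001],[0,0,0]],"dr":[[0,0,0],[0,0,0],[0,0,0]],"gripper":[0,0,0]}'
python3 - <<'E'
from cell import eyes
import cv2,pickle,numpy as np
f=eyes.grab_frame('scene');g=eyes.grab_frame('top');pickle.dump(g,open('t7.pkl','wb'))
o=np.hstack([cv2.resize(f['color'][50:200,150:330],None,fx=2.2,fy=2.2)[:330],cv2.resize(g['color'][120:270,380:560],None,fx=2.2,fy=2.2)])
cv2.imwrite('pics/p7.png',o)
E
```

```text
t: 21.22
ee_pos: [0.5616, -0.4182, 0.0511]
eef_rot: [-180.0, 0.0, -86.8]
contact_force: [-0.9, -0.9, 2.4]
grip_width: 0.0153
gripper_force: 60.0
```

View pics/p7.png

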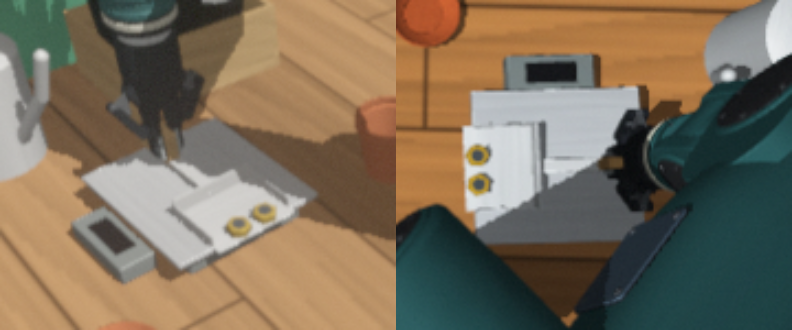

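The scoop sits on the platform with both nuts in the pan. The left crop shows them at (238,226) and (264,212), the right at (478,156) and (479,184). Releasing now.

```bash
python3 -m handwheel '{"dp":[[0,0,0.0005],[0,0,0],[0,0,0],[0,0,0],[0,0,0],[0,0,0],[0,0,0],[0,0,0]],"dr":[[0,0,0],[0,0,0],[0,0,0],[0,0,0],[0,0,0],[0,0,0],[0,0,0],[0,0,0]],"gripper":[0.1,0.2,0.3,0.5,0.7,0.9,1,1]}'
python3 -m handwheel '{"dp":[[0,0,-0.01],[0,0,-0.03],[0,0,-0.06],[0,0,-0.08],[0,0,-0.08],[0,0,-0.08],[0,0,-0.04],[0,0,0],[0,0,0]],"dr":[[0,0,0],[0,0,0],[0,0,0],[0,0,0],[0,0,0],[0,0,0],[0,0,0],[0,0,0],[0,0,0]],"gripper":[1,1,1,1,1,1,1,1,1]}'
python3 - <<'E'
from cell import eyes
import cv2,pickle,numpy as np
f=eyes.grab_frame('scene');g=eyes.grab_frame('top');pickle.dump(g,open('t8.pkl','wb'))
o=np.hstack([cv2.resize(f['color'][90:200,170:310],None,fx=2.8,fy=2.8),cv2.resize(g['color'][130:240,400:540],None,fx=2.8,fy=2.8)])
cv2.imwrite('pics/p8.png',o)
from h import px
e=[px('top',408.0,192.5,.04,g)];print(e)
E
```

```text
t: 21.98
ee_pos: [0.5616, -0.418, 0.0505]
eef_rot: [180.0, 0.0, -86.8]
contact_force: [-1.2, 1.5, 0.0]
grip_width: 0.0836
gripper_force: 0.0
t: 22.73
ee_pos: [0.5619, -0.4183, 0.2034]
eef_rot: [-179.9, -0.0, -86.8]
contact_force: [-0.5, 0.1, -0.4]
grip_width: 0.0856
gripper_force: 0.0
[array([ 0.56105101, -0.21398843,  0.04      ])]
```

View pics/p8.png

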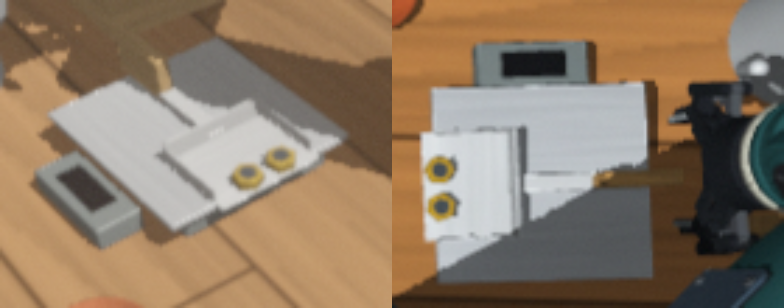

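The scoop lies flat and centred on the platform, with its front edge at about y = -0.22 (so its middle at y ≈ -0.35, where the scale's middle is). Both nuts are in the pan and the gripper is clear.

```bash
python3 -c "
from cell import order
print(order.sign_off())"
```

```text
the job is handed in; nothing more can be done
None
```

The scoop is resting flat near the middle of the scale with both nuts in its pan and the gripper clear, and I handed the job in at about 23 s with no verdict returned; I viewed 12 pictures, two over the limit of 10.

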